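# Check the hand-held meter on its reference button

## Task

Set the ringed reference button into the round socket on the sloping deck of the checker stand, spigot down, ringed face up and fully home, and let go of it. Then take the hand-held meter out of its cradle and hold its spring nose inside the ring on the button, the meter square to the button's sloping face, pressed only lightly so that the spring nose is about half-way in. Finish while still holding it there, and leave the other things on the bench alone.

Things in the scene. Friction and masses are not known exactly. Their poses are not given: they have to be found in the camera images.
- button_mid (a point): Centre (half-way up) of the loose reference button, about 80 g, 28 mm high: a grey round head 46 mm across, 18 mm high, on an aluminium spigot 28 mm across, 10 mm long, foot chamfered 3 mm. z points out of the ringed face. It starts standing on its spigot on the bench, face up; this point is then 14 mm up and the head spans 10 to 28 mm.
- button_spot (a point): Marked spot: centre of the button's white top face, 14 mm above its centre along its z; a thin black ring of 18 mm inside diameter, 23 mm outside, surrounds it. z points out of the face.
- checker: Fixed white checker stand, 125 x 115 mm, origin at the centre of its underside, z up, -x its low front side, broadly towards the robot. Its flat deck slopes 0.35 rad (20 degrees) down to the front: about 38 mm high at the front, 81 mm at the back, 60 mm above the origin, where the socket stands.
- socket_mouth (a point): Centre of the rim of the checker's socket: a grey round collar 40 mm across, 14 mm proud of the deck, hole 31 mm across and 11 mm deep. z is square to the deck, out of the socket (0.35 rad off vertical). With the button home, the underside of its head rests on this rim and its centre is 4 mm from here along z.
- cradle: Fixed grey cradle in which the meter stands nose down: outer 49 x 60 mm, 75 mm high on a 75 x 90 mm foot; origin at the centre of its underside, z up. The meter lifts straight up out of it (it is 40 mm deep in it).
- meter_grip (a point): Grip point on the axis of the loose hand-held meter, about 160 g: flat-sided white body 30 mm (its x) by 40 mm (its y) and 95 mm long, tapered nose below. It lies 25 mm below the body's top end and 95 mm above the nose's end (spring out). z points from nose to top. In the cradle it is 105 mm above the bench, the top 130 mm, and the cradle's rim 75 mm.
- meter_nose (a point): Free end of the meter's spring nose, an 8 mm wide steel plunger on the meter's axis (moves with the plunger); z points up along the meter.
- plunger (a joint): How far the spring nose is pushed in: 0 m out, 0.010 m fully in (hard stop). It takes 1 N to start moving and 0.4 N per mm more (3 N at 5 mm).
- dust_cap: bystander: plain flat grey cap, 62 mm across, 13 mm high, no ring mark and no spigot; origin at the centre of its underside. Leave alone.
- marker: bystander: marker pen lying flat, about 130 mm long, 13 mm thick; origin under the middle of its white barrel. Leave alone.
- tube_rack: bystander: black tube rack 70 x 160 x 45 mm with capped tubes up to 76 mm high; origin at the centre of its underside. Leave alone.
- paper_cup: bystander: paper cup 72 mm across, 80 mm high; origin at the centre of its underside. Leave alone.
- wash_bottle: bystander: white bottle 56 mm across, 130 mm high; origin at the centre of its underside. Leave alone.
- tip_box: bystander: clear box 70 x 100 x 45 mm; origin at the centre of its underside. Leave alone.
Mind the look-alikes: they are no part of the job. What is shaped like the part that bears meter_grip but red or yellow is not meant. What is shaped like the part that bears button_mid but pink is not meant.

How it is judged:
On the way, in this order (a step that is already met when the one before it is completed fails the run):
1. the button is fully home in the socket, ringed face up, and released (z of button_mid in the frame of socket_mouth below 0.006 m and distance between button_mid and socket_mouth below 0.007 m and angle between the z axis of button_mid and the z axis of socket_mouth, either way round below 0.08 rad and angle between button_mid's own z axis and vertical below 0.6 rad and contact force between the fingers and button below 0.1 N), for 0.2 s.
2. the meter is out of its cradle (distance between meter_grip and cradle above 0.16 m), for 0.1 s.
At the end, for the whole second after the job is handed in: The button is home in the socket, face up (head on the rim within 2 mm, square within 0.08 rad), not touched by the fingers; the meter, held in the gripper, rests its nose within 5.5 mm of the spot, square to the face within 0.15 rad, spring pushed in 2 to 8.5 mm, force 0.8 to 8 N (all of step 1 and distance between meter_nose and button_spot below 0.0055 m and angle between the z axis of meter_grip and the z axis of button_spot, either way round below 0.15 rad and angle between meter_grip's own z axis and vertical below 0.7 rad and value of joint plunger between 0.002 and 0.0085 m and contact force between meter and button between 0.8 and 8 N and contact force between the fingers and meter above 1 N); the arm keeps its last pose, push and grip.
It fails at once if the meter is pressed hard on the button (over 15 N) (contact force between meter and button above 15 N).
It fails at once if another thing on the bench is moved more than 30 mm (distance of any of dust_cap, marker, tube_rack, paper_cup, wash_bottle, tip_box from where it was at the start of the episode above 0.03 m).
It also fails if it takes over 58 s, if anything falls off the work surface, if the arm or the gripper's body presses on something with over 40 N, if the wrist force passes 120 N, or if a joint passes its speed limit or range.

## Robot

A 7-joint arm with a two-finger parallel gripper is mounted at the origin on the work surface. World frame = base frame: x ahead of the robot, y to its left, z up, the work surface at z = 0. Lengths are in m, angles in rad, forces in N, time in s.
With the tool pointing down it reaches from about 0.425 to 0.875 m from the base axis. Payload 4.7 kg.
Tool frame: the origin (TCP) lies midway between the tips of the shut fingers; the grasp point (between the pads) lies ctrl.grasp_offset behind it (ctrl.grasp_offset is the distance from the TCP to the grasp point, in m); z points along the fingers, y is the line along which they close (so a half turn about z gives the same grasp; the last joint's range is limited). The gripper opens to 87 mm and grips with 3 to 60 N. Pads are 19 mm wide; open, the fingers measure 117 mm over their backs; the gripper's body (75 mm by 190 mm) begins 51 mm behind the grasp point.
Start: joints at [1.247, 0.321, -0.07, 1.45, 0.023, 1.371, -0.057], TCP at [0.215, -0.613, 0.223] pointing down, gripper open.
Joint ranges: [-2.86, 2.86], [-0.3, 2.09], [-1.38, 1.24], [0.06, 2.45], [-1.56, 4.7], [0.09, 2.05], [-2.69, 2.69]. Speed limits (rad/s): [2.57, 2.57, 3.14, 3.14, 3.14, 3.14, 3.14].

## Interface

Orientations are given as a rotation vector (axis times angle).
In Python, from bench import ctrl gives the robot as it stands. The module is installed in compiled form; this text tells all that it offers.
- The arm moves only by the tool jog_arm, never from a script. Its argument "moves" is one flat list of numbers, 7 for each row, row after row: the shift along the tool's x, y, z in units of 30 cm (1.0 is 30 cm), then the turn, a rotation vector about the tool's x, y, z in units of 60 degrees (1.0 is 60 degrees), then the gripper's target within -1 to 1 (fully open at 1, half-way at 0, shut at -1). In form: [x, y, z, wx, wy, wz, fingers, x, y, z, wx, wy, wz, fingers, ...]. A call has exactly 8 rows; each row is the pose to reach, as a shift and turn from the pose commanded when the call began, along the tool's axes at that moment; what a row does not reach only later rows make up. A row lasts 1/8 s, in which the tool goes at most 62.5 mm and 10.7 degrees, less where a joint would pass 70% of its speed; a pose out of reach is approached as far as the arm can. A call with a number of a shift or a turn outside -1 to 1 is refused whole. A call with a gripper value outside its range is refused whole. The fingers move at their own pace and stop on an object; "newtons" is the grip in N (left out, the last holds). Time passes only in rows, so rows that repeat a pose let the fingers close, or fill a call up. It gives the time, the measured TCP pose, the force, the opening and the grip force at its end, in the units of the state.
- ctrl.get_state(): the state, without advancing time (a new reading comes with each control period).
- ctrl.get_image(name): name is "side" or "top"; returns a dict with "pixels" (400x640x3 uint8, red, green, blue), "fx", "fy", "cx", "cy" (pixels), "dist" ([k1, k2, p1, p2, k3] as OpenCV has them; the pictures are not rectified), "xyz" and "rotation" of the camera in the world. Camera axes: x right, y up, looking along -z (the intrinsics and any distortion apply to the point x, -y, -z); pixel columns grow to the right and rows downward; lengths in m; the calibration is good to about 2 mm. A picture is of the moment at which its call begins. There is no depth.
- ctrl.close_job(): hands the job in; it is judged then, once.
The state is a dict: "time": time; "joint_positions": joint angles; "qd": joint speeds; "joint_torque": joint torques, N m; "position": TCP position; "tool_rot": TCP orientation; "ft_force": force on the tool from outside, world axes, zero at the start; "torque": the same for the moment, N m; "grip_width": opening from 0.0 (shut) to 1.0 (fully open); "grip_force": force on a finger pad.
Only numpy, scipy, OpenCV 4.12 (cv2) and the standard library are available. Lean on these libraries where they do the work, as an engineer would, in place of code of your own. Each camera call takes 0.05 s, during which the arm holds its last target. There are 200 camera calls.

## Working session

There is one attempt and no reset: what is moved stays moved. The work goes in short steps, Python scripts to look and compute and a tool call to move; the robot and the scene stay as the last step left them, time stands still between calls to the robot, and variables do not carry over. Pictures are saved under pics/ and viewed, at most 11 in all, crops included, and the job is handed in when it is done.

Besides the shell and the picture viewer there is one more tool, called after "Request:" by a JSON object that holds its "name" and its "arguments", one argument or row to a line. jog_arm: Moves the arm, as the interface text tells. Its arguments: {"type":"object","properties":{"moves":{"type":"array"},"newtons":{"type":"number"}},"required":["moves"]}

```bash
mkdir -p pics
cat > h.py <<'E'
import numpy as np, cv2, pickle
from scipy.spatial.transform import Rotation as R
from bench import ctrl
def grab(n,tag):
    im=ctrl.get_image(n); pickle.dump(im,open(f'pics/{tag}.pkl','wb'))
    cv2.imwrite(f'pics/{tag}.png',im['pixels'][:,:,::-1]); return im
def load(tag): return pickle.load(open(f'pics/{tag}.pkl','rb'))
def KD(im): return np.array([[im['fx'],0,im['cx']],[0,im['fy'],im['cy']],[0,0,1.]]),np.array(im['dist'],float)
def rot(im):
    r=np.array(im['rotation'],float); return r if r.shape==(3,3) else R.from_rotvec(r).as_matrix()
def ray(im,uv):
    K,D=KD(im); p=cv2.undistortPoints(np.array(uv,float).reshape(-1,1,2),K,D)[:,0]
    d=np.c_[p[:,0],-p[:,1],-np.ones(len(p))]@rot(im).T
    return np.array(im['xyz']),d/np.linalg.norm(d,axis=1)[:,None]
def onz(im,uv,z):
    o,d=ray(im,uv); return o+d*((z-o[2])/d[:,2])[:,None]
def proj(im,P):
    K,D=KD(im); c=(np.atleast_2d(P)-im['xyz'])@rot(im); c=c*[1,-1,-1]
    return cv2.projectPoints(c,np.zeros(3),np.zeros(3),K,D)[0][:,0]
def tri(a,ua,b,ub):
    o1,d1=ray(a,ua);o2,d2=ray(b,ub);d1=d1[0];d2=d2[0]
    s=np.linalg.lstsq(np.c_[d1,-d2],o2-o1,rcond=None)[0]
    p,q=o1+s[0]*d1,o2+s[1]*d2; return (p+q)/2,np.linalg.norm(p-q)
def st():
    s=ctrl.get_state(); Rm=R.from_rotvec(s['tool_rot']); return s,np.array(s['position']),Rm
E
python3 -c "
from h import *
for n in('side','top'):
    im=grab(n,n+'0'); print(n,im['fx'],im['cx'],im['cy'],im['dist'],im['xyz'],im['rotation'])
s=ctrl.get_state();print(s,ctrl.grasp_offset);print(R.from_rotvec(s['tool_rot']).as_matrix())
"
```

```text
side 399.3815391898615 325.02490549613924 199.61751614470177 [-0.10277389  0.          0.          0.          0.        ] [ 0.16407684 -0.48962211  0.62336655] [ 0.87732094 -0.28759085 -0.56545045]
top 412.8729989998916 313.01093136794435 198.403436119512 [-0.00423611  0.          0.          0.          0.        ] [0.50055863 0.02703304 0.98616926] [ 0.07596104 -0.07000887 -1.57808329]
{'time': 0.1, 'joint_positions': array([ 1.24710777,  0.32172545, -0.07009417,  1.45155002,  0.02260012,
        1.37079156, -0.05685629]), 'qd': array([ 0.00066381, -0.00187347,  0.00033919, -0.00408405, -0.00068354,
       -0.0014212 ,  0.00025413]), 'joint_torque': array([ 1.41932554e-05, -4.92571127e+01, -4.05706661e-01, -3.13399887e+01,
       -6.41513988e-02,  3.95014929e-02,  9.19560262e-05]), 'position': array([ 0.21520798, -0.6128189 ,  0.22158766]), 'tool_rot': array([-3.09524791e+00, -5.27925954e-01,  5.84214755e-04]), 'ft_force': array([ 0.64784463,  0.15660421, -0.04929209]), 'torque': array([-0.01221814, -0.01715112,  0.00687933]), 'grip_force': 0.0, 'grip_width': 1.0029705622558436} 0.0187
[[ 9.43463140e-01  3.31476831e-01 -6.43544749e-04]
 [ 3.31477444e-01 -9.43461855e-01  1.55988137e-03]
 [-9.00953883e-05 -1.68501115e-03 -9.99998576e-01]]
```

View pics/side0.png

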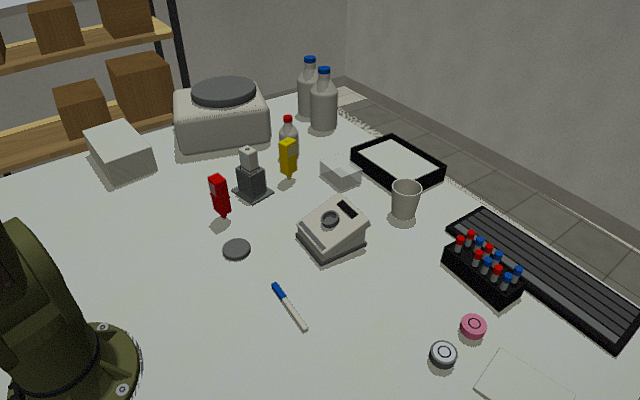

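View pics/top0.png

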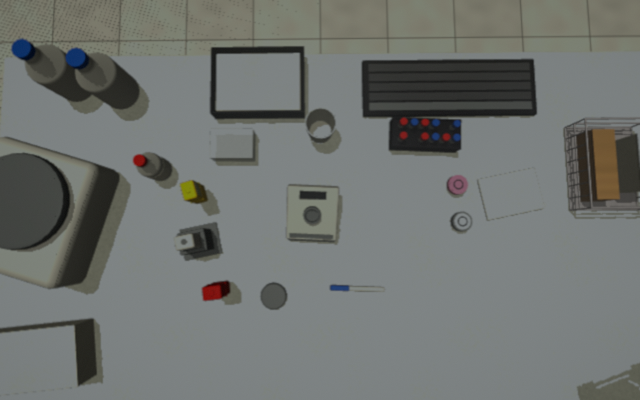

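The side picture shows the grey ringed button at (443,354) and a pink twin at (473,326). The white meter is in its cradle at (249,157), with red (219,195) and yellow (288,157) twins. The socket is at (331,219). In the top picture the button is at (461,221), the meter top at (188,242) and the socket at (312,215). The grey button and the white meter in the cradle fit the description, since the pink, red and yellow ones are excluded. I'll confirm this with one enlarged crop.

```bash
python3 -c "
from h import *
S=load('side0')['pixels'][:,:,::-1];T=load('top0')['pixels'][:,:,::-1]
c=lambda I,x,y,w=50,h=37:cv2.resize(I[y-h:y+h,x-w:x+w],(400,296),interpolation=cv2.INTER_CUBIC)
cv2.imwrite('pics/c1.png',np.vstack([np.hstack([c(S,455,340),c(S,250,170)]),np.hstack([c(T,312,213),c(T,195,242)])]))
"
```

```text
(no output)
```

View pics/c1.png

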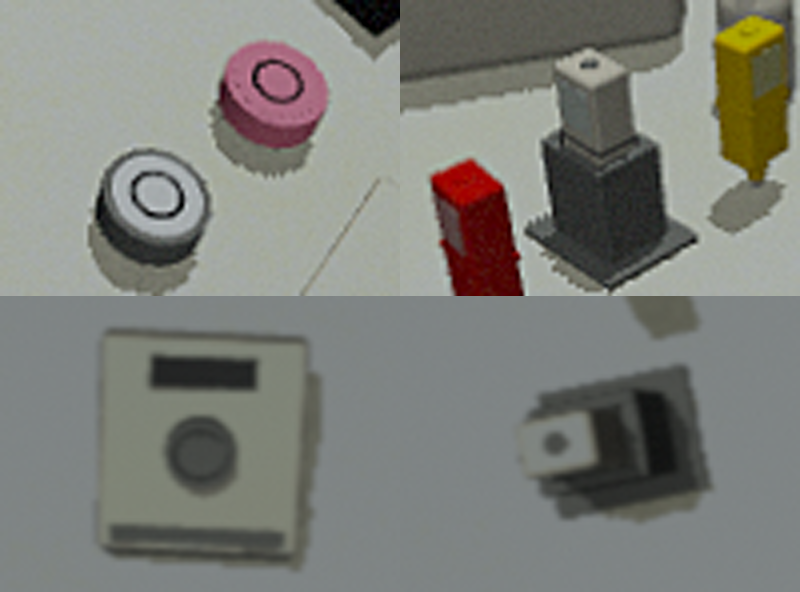

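The crop confirms the targets: the grey-sided button with the white ringed face at about (444,351), and the white meter with a dark dot on top at (247,149) in the side view and (184,242) in the top view. The socket is at (312,214) in the top view. Next I'll measure.

```bash
cat > m.py <<'E'
from h import *
S=load('side0');T=load('top0')
g=lambda im:cv2.cvtColor(im['pixels'],cv2.COLOR_RGB2GRAY).astype(float)
def blob(im,x,y,w,thr):  # centroid of dark pixels near
    a=g(im)[y-w:y+w+1,x-w:x+w+1]; v=np.clip(thr-a,0,None); yy,xx=np.mgrid[y-w:y+w+1,x-w:x+w+1]
    return np.array([(v*xx).sum()/v.sum(),(v*yy).sum()/v.sum()])
def white(im,x,y,w):
    p=im['pixels'].astype(float); 
    return p[y-w:y+w+1,x-w:x+w+1]
for n,im,(x,y) in(('T',T,(461,221)),('S',S,(444,352))):
    print(n,g(im)[y-9:y+10:3 ,x-9:x+10:1].astype(int))
# hand pixels
bt=[461,221];bs=[444.5,351.5]
print('btn tri',tri(T,bt,S,bs),'top@.028',onz(T,bt,.028),'side',onz(S,bs,.028))
mt=[183.75,241.75];ms=[247.5,149]
print('meter',tri(T,mt,S,ms),onz(T,mt,.13),onz(S,ms,.13))
print('socket top',onz(T,[312.2,214.5],.0732))
p=T['pixels'].astype(int); beige=((p[:,:,0]-p[:,:,2])>3).astype(np.uint8)
for nm,(x0,y0,x1,y1),z in(('meter',(170,228,205,258),.13),('checker',(280,178,345,248),.06)):
    m=np.zeros_like(beige);m[y0:y1,x0:x1]=beige[y0:y1,x0:x1]
    m=cv2.morphologyEx(m,cv2.MORPH_OPEN,np.ones((3,3)))
    c=max(cv2.findContours(m,0,2)[0],key=cv2.contourArea); b=cv2.boxPoints(cv2.minAreaRect(c)); w=onz(T,b,z)
    print(nm,b.round(1).tolist(),w.round(4).tolist(),w.mean(0)); e=np.diff(w,axis=0);print(np.linalg.norm(e,axis=1),np.degrees(np.arctan2(e[:,1],e[:,0])))
# checker equal-height lines
for a in([[150,355],[258,360]],[[110,527],[285,538]],[[105,332],[308,340]]):
    q=np.array(a)/4+[0,-74]; q=q+[262,176]; w=onz(T,q,.06);e=w[1]-w[0];print('yaw line',np.degrees(np.arctan2(-e[0]*-1,-e[1])))
E
python3 m.py
```

```text
T [[131 130 125 117 103  96  92  90  91  93  95  94  94 100 112 122 128 130
  131]
 [101  71  63  76  99 118 129 130 127 122 122 124 127 130 126 114  99 101
  115]
 [ 50  66  91 117 129 124 103  91 106 120 123 121 110  93  96 119 129 121
  102]
 [ 57  78 108 127 126 102  84 109 129 132 131 132 132 125 102  99 121 127
  115]
 [ 46  65  90 114 127 126 110  92  95 109 117 115 101  83  89 115 129 125
  106]
 [ 80  55  52  68  89 109 125 129 129 127 126 126 129 131 128 120 105  95
  106]
 [117 108  98  84  70  64  64  68  75  81  84  84  84  82  90 108 124 129
  131]]
S [[ 86 141 184 177 175 173 172 174 173 173 176 173 159 137 103 111 140 156
  169]
 [175 170 174 177 146  60  38  62  80  51  64 109 145 171 176 175 169 129
   89]
 [172 173 129  34 141 182 175 170 172 172 171 175 172 120  36 167 178 171
  176]
 [171 173 151   2 126 184 171 170 169 168 170 171 172 180 125  14 140 173
  169]
 [179 173 171 178 151  63  51 156 186 182 180 179 180 113  14  92 185 171
  172]
 [ 97 108 154 176 174 176 174 178 183 182 182 181 181 177 176 171 170 172
  172]
 [ 41  38  76  94  88 102 108 135 157 158 
[... 531 characters left out ...]
246.60000610351562], [192.0, 247.1999969482422]] [[0.5105, 0.2839, 0.13], [0.5117, 0.271, 0.13], [0.4825, 0.2676, 0.13], [0.4813, 0.2804, 0.13]] [0.49650075 0.27572225 0.13      ]
[0.01296628 0.02935153 0.01292539] [ -84.77249057 -173.27400836   95.22246354]
checker [[285.0, 240.89999389648438], [287.3999938964844, 184.10000610351562], [342.1000061035156, 186.5], [339.6000061035156, 243.3000030517578]] [[0.492, 0.0936, 0.06], [0.6198, 0.0877, 0.06], [0.6133, -0.0358, 0.06], [0.4858, -0.0284, 0.06]] [0.55270293 0.02930442 0.06      ]
[0.1278547  0.12367323 0.12771583] [ -2.6215634  -93.01503189 176.67893673]
yaw line -3.1700812856567997
yaw line -4.060944224493474
yaw line -2.7798044479341213
```

```bash
cat >> h.py <<'E'
def go(p,yaw,tilt=0.,tyaw=0.,ref=None):
    """units for a move to TCP p; tool z = down, then tilted so that tool -z leans towards -x of frame tyaw"""
    s,q,Rm=st(); q,Rm=(q,Rm) if ref is None else ref
    Rt=R.from_euler('z',tyaw)*R.from_euler('y',-tilt)*R.from_euler('z',yaw-tyaw)*R.from_euler('x',np.pi)
    d=Rm.inv().apply(np.array(p)-q)/.3; w=(Rm.inv()*Rt).as_rotvec()/(np.pi/3)
    print('t',round(s['time'],2),'pos',q.round(4),'z',Rm.as_matrix()[:,2].round(3),'F',s['ft_force'].round(1),'grip',round(s['grip_width'],3),round(s['grip_force'],1)); print('shift',d.round(3),'turn',w.round(3))
E
python3 -c "
from h import *
r=np.radians
go([.5355,-.3155,.12],r(30)); go([.5355,-.3155,.20],r(30))"
```

```text
t 0.1 pos [ 0.2152 -0.6128  0.2216] z [-0.001  0.002 -1.   ] F [ 0.6  0.2 -0. ] grip 1.003 0.0
shift [ 1.336 -0.581  0.339] turn [-0.002 -0.    -0.177]
t 0.1 pos [ 0.2152 -0.6128  0.2216] z [-0.001  0.002 -1.   ] F [ 0.6  0.2 -0. ] grip 1.003 0.0
shift [ 1.336 -0.581  0.073] turn [-0.002 -0.    -0.177]
```

Request:
{"name": "jog_arm", "arguments": {
  "moves": [0.95,-0.41,0.1,0,0,-0.18,1,0.95,-0.41,0.1,0,0,-0.18,1,0.95,-0.41,0.1,0,0,-0.18,1,0.95,-0.41,0.1,0,0,-0.18,1,0.95,-0.41,0.1,0,0,-0.18,1,0.95,-0.41,0.1,0,0,-0.18,1,0.95,-0.41,0.1,0,0,-0.18,1,0.95,-0.41,0.1,0,0,-0.18,1],
  "newtons": 25
}}

```text
time: 1.1
position: [0.442, -0.4044, 0.1924]
tool_rot: [3.034, 0.812, -0.001]
ft_force: [-0.5, -0.2, -0.8]
grip_width: 1.001
grip_force: 0.0
```

```bash
python3 -c "
from h import *
r=np.radians
go([.5355,-.3155,.06],r(30))"
```

```text
t 1.1 pos [ 0.442  -0.4044  0.1924] z [-0.001 -0.    -1.   ] F [-0.5 -0.2 -0.8] grip 1.001 0.0
shift [ 0.419 -0.101  0.441] turn [-0.     0.001 -0.   ]
```

Request:
{"name": "jog_arm", "arguments": {
  "moves": [0.42,-0.1,0.3,0,0,0,1,0.42,-0.1,0.3,0,0,0,1,0.42,-0.1,0.44,0,0,0,1,0.42,-0.1,0.54,0,0,0,1,0.42,-0.1,0.6,0,0,0,1,0.42,-0.1,0.62,0,0,0,1,0.42,-0.1,0.62,0,0,0,1,0.42,-0.1,0.62,0,0,0,1]
}}

```text
time: 2.1
position: [0.5383, -0.3147, 0.0083]
tool_rot: [3.032, 0.815, 0.003]
ft_force: [-0.3, -1.1, 0.2]
grip_width: 0.998
grip_force: 0.0
```

```bash
python3 -c "
from h import *
grab('side','s1');go([.5355,-.3155,.005],np.radians(30))
im=load('s1');cv2.imwrite('pics/s1c.png',cv2.resize(im['pixels'][280:400,360:520,::-1],(800,600)))
print(proj(im,[[.5355,-.3155,.028]]))"
```

```text
t 2.15 pos [ 0.5383 -0.3144  0.0082] z [ 0.002 -0.002 -1.   ] F [-0.3 -0.4  0.9] grip 0.997 0.0
shift [-0.01  -0.002  0.011] turn [ 0.002 -0.001  0.002]
[[443.76901805 351.59015837]]
```

View pics/s1c.png

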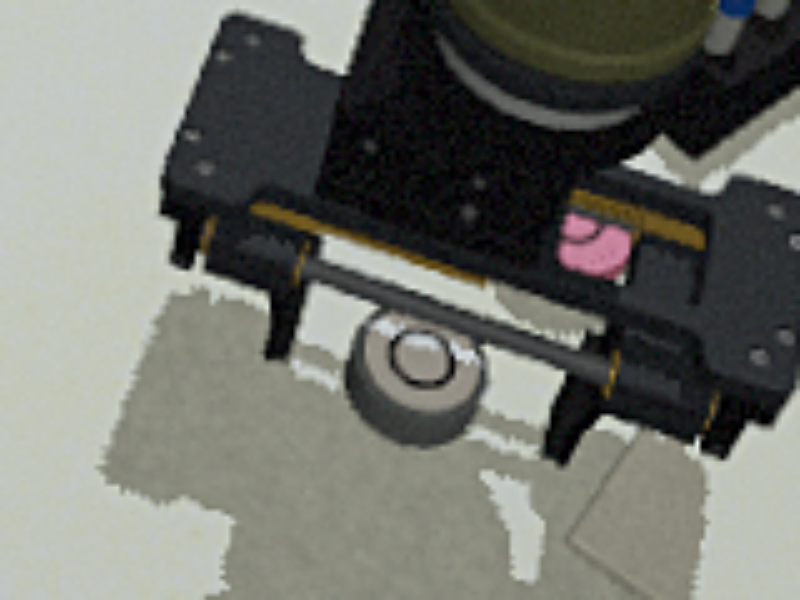

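The button sits between the fingers (ring at about crop (422,357)), and the pink one is clear. Closing now.

Request:
{"name": "jog_arm", "arguments": {
  "moves": [-0.008,0,0.008,0,0,0,1,-0.008,0,0.008,0,0,0,-1,-0.008,0,0.008,0,0,0,-1,-0.008,0,0.008,0,0,0,-1,-0.008,0,0.008,0,0,0,-1,-0.008,0,0.008,0,0,0,-1,-0.008,0,0.008,0,0,0,-1,-0.008,0,0.008,0,0,0,-1],
  "newtons": 25
}}

```text
time: 3.15
position: [0.5353, -0.3147, 0.0042]
tool_rot: [-3.033, -0.817, 0.0]
ft_force: [-0.5, 0.6, 0.1]
grip_width: 0.523
grip_force: 25.0
```

Request:
{"name": "jog_arm", "arguments": {
  "moves": [0,0,-0.2,0,0,0,-1,0,0,-0.4,0,0,0,-1,0,0,-0.5,0,0,0,-1,0.1,-0.17,-0.55,0,0,0,-1,0.2,-0.34,-0.55,0,0,0,-1,0.3,-0.51,-0.55,0,0,0,-1,0.4,-0.69,-0.55,0,0,0,-1,0.4,-0.69,-0.55,0,0,0,-1]
}}

```text
time: 4.15
position: [0.5351, -0.0685, 0.1695]
tool_rot: [-3.028, -0.833, -0.002]
ft_force: [0.4, -0.9, -1.0]
grip_width: 0.52
grip_force: 25.0
```

```bash
python3 -c "
from h import *
S=load('side0')['pixels'][:,:,::-1];T=load('top0')['pixels'][:,:,::-1]
c=lambda I,x,y:cv2.resize(cv2.convertScaleAbs(I[y-15:y+15,x-20:x+20],alpha=1.5),(400,300),interpolation=cv2.INTER_CUBIC)
im=grab('side','s2');tp=grab('top','t2');s,p,Rm=st();b=Rm.apply([0,0,-.0238])+p;u=proj(im,b)[0];print(p,u,proj(tp,b));u=u.astype(int);v=proj(tp,b)[0].astype(int)
d=lambda I,x,y:cv2.resize(I[y-30:y+30,x-40:x+40],(400,300),interpolation=cv2.INTER_CUBIC)
print(u,v)
cv2.imwrite('pics/c2.png',np.vstack([np.hstack([c(S,331,219),c(T,312,214)]),np.hstack([d(im['pixels'][:,:,::-1],*u),d(tp['pixels'][:,:,::-1],*v)])]))
"
```

```text
[ 0.53500619 -0.07515045  0.1691556 ] [359.46787106 200.25813883] [[367.79256214 218.36470198]]
[359 200] [367 218]
```

View pics/c2.png

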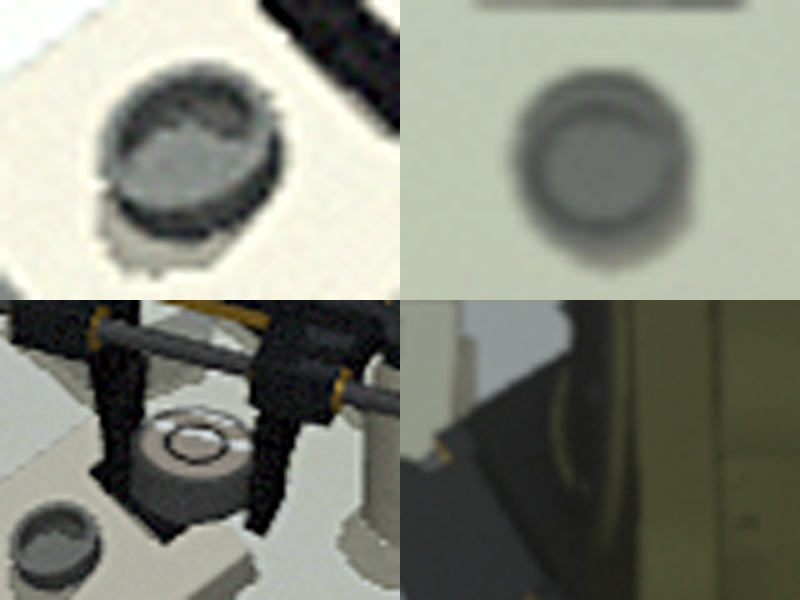

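The socket rim's centre is at about (329.3,217.5) in the side view and (311.8,215.0) in the top view. The button is held level in the fingers, with its ring at about (358,198). I'll recheck the ring now that the arm has settled and triangulate the socket.

```bash
cat > ring.py <<'E'
from h import *
def ring(im,u,side=True):
    G=cv2.resize(cv2.cvtColor(im['pixels'],cv2.COLOR_RGB2GRAY),None,fx=4,fy=4,interpolation=cv2.INTER_CUBIC)
    out=[]
    for th in(60,75,90,105,120):
        n,l,s,c=cv2.connectedComponentsWithStats((G>th).astype(np.uint8),connectivity=4)
        k=l[int(u[1]*4+2),int(u[0]*4+2)]
        out.append((th,int(s[k,4]),((c[k]+.5)/4-.5).round(2)))
    return out
E
python3 -c "
from ring import *
S0,T0=load('side0'),load('top0')
print('socket',tri(T0,[311.75,214.95],S0,[329.3,217.5]),onz(T0,[311.75,214.95],.0732),onz(S0,[329.3,217.5],.0732))
s,p,Rm=st();im=grab('side','s3')
b=Rm.apply([0,0,-.0238])+p;u=proj(im,b)[0];print(p,u)
for o in ring(im,u): print(o, onz(im,o[2],b[2])-b)
print(ring(S0,[444,352]))
"
```

```text
socket (array([0.54930826, 0.03302019, 0.07035525]), np.float64(0.0008194422254779566)) [[0.54881959 0.0332326  0.0732    ]] [[0.54767357 0.03011632 0.0732    ]]
[ 0.53500619 -0.07515045  0.1691556 ] [359.46787106 200.25813883]
(60, 7642, array([360.11, 195.82])) [[0.00906857 0.00936526 0.        ]]
(75, 7032, array([360.18, 195.4 ])) [[0.00995418 0.01025632 0.        ]]
(90, 6563, array([360.26, 195.19])) [[0.01046442 0.01065727 0.        ]]
(105, 723, array([360.32, 200.15])) [[ 0.00143366 -0.00060809  0.        ]]
(120, 670, array([360.32, 200.13])) [[ 1.46984161e-03 -5.63623892e-04  5.55111512e-17]]
[(60, 3460113, array([332.89, 192.06])), (75, 3336928, array([340.06, 193.05])), (90, 3011609, array([340.71, 197.03])), (105, 1256, array([443.93, 351.12])), (120, 1194, array([443.91, 351.15]))]
```

```bash
python3 -c "
from h import *
r=np.radians; m=np.array([.548,.032,.0732]); n=R.from_euler('z',r(-3)).apply(R.from_euler('y',-.35).apply([0,0,1]));print(n)
go(m+.05*n,r(30),.35,r(-3)); go(m+.05*n,r(60),.35,r(-3))"
```

```text
[-0.34242788  0.01794588  0.93937271]
t 4.3 pos [ 0.535  -0.0766  0.169 ] z [-0.    -0.001 -1.   ] F [-0.3  0.2 -0.7] grip 0.519 25.0
shift [ 0.171 -0.323  0.162] turn [-0.182  0.281  0.002]
t 4.3 pos [ 0.535  -0.0766  0.169 ] z [-0.    -0.001 -1.   ] F [-0.3  0.2 -0.7] grip 0.519 25.0
shift [ 0.171 -0.323  0.162] turn [-0.251  0.227 -0.493]
```

Request:
{"name": "jog_arm", "arguments": {
  "moves": [0.17,-0.32,0,-0.18,0.28,0,-1,0.17,-0.32,0,-0.18,0.28,0,-1,0.17,-0.32,0,-0.18,0.28,0,-1,0.17,-0.32,0.16,-0.18,0.28,0,-1,0.17,-0.32,0.16,-0.18,0.28,0,-1,0.17,-0.32,0.16,-0.18,0.28,0,-1,0.17,-0.32,0.16,-0.18,0.28,0,-1,0.17,-0.32,0.16,-0.18,0.28,0,-1]
}}

```text
time: 5.3
position: [0.532, 0.0329, 0.1224]
tool_rot: [2.89, 0.778, 0.505]
ft_force: [-0.4, -0.9, -1.1]
grip_width: 0.525
grip_force: 25.0
```

```bash
python3 -c "
from ring import *
r=np.radians; m=np.array([.548,.032,.0732]); n=R.from_euler('z',r(-3)).apply(R.from_euler('y',-.35).apply([0,0,1]))
im=grab('side','s4');s,p,Rm=st();b=Rm.apply([0,0,-.0238])+p;u=proj(im,b)[0];print(p,u)
for o in ring(im,u): print(o, Rm.inv().apply(onz(im,o[2],b[2])-b))
go(m+.015*n,r(30),.35,r(-3)); go(m-.0058*n,r(30),.35,r(-3))
S=im['pixels'][:,:,::-1];cv2.imwrite('pics/c4.png',cv2.resize(S[170:260,270:390],(800,600),interpolation=cv2.INTER_CUBIC))
"
```

```text
[0.5316868  0.03302803 0.12214109] [319.07022547 193.78553865]
(60, 2766, array([317.2 , 196.73])) [[-0.00986999  0.00107216 -0.00281831]]
(75, 2435, array([317.06, 196.64])) [[-0.00972129  0.00069955 -0.00284629]]
(90, 2187, array([317.03, 196.52])) [[-0.00940353  0.00047278 -0.00279355]]
(105, 1938, array([317.07, 196.39])) [[-0.00900374  0.00035209 -0.00269466]]
(120, 1694, array([317.12, 196.33])) [[-0.00879506  0.00035082 -0.00263084]]
t 5.35 pos [0.5317 0.033  0.1221] z [ 0.343 -0.016 -0.939] F [ 0.1  0.1 -1. ] grip 0.524 25.0
shift [-0.004 -0.002  0.122] turn [-0.002 -0.001  0.002]
t 5.35 pos [0.5317 0.033  0.1221] z [ 0.343 -0.016 -0.939] F [ 0.1  0.1 -1. ] grip 0.524 25.0
shift [-0.005 -0.002  0.191] turn [-0.002 -0.001  0.002]
```

View pics/c4.png

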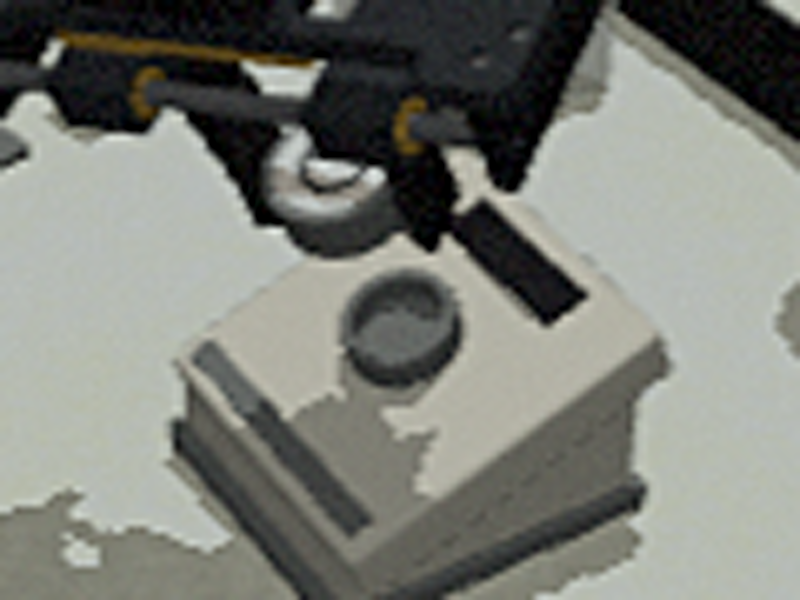

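The button hangs above the socket and is tilted correctly (face at crop (330,175), socket at crop (405,320)). Now I lower it along its axis.

Request:
{"name": "jog_arm", "arguments": {
  "moves": [-0.004,-0.002,0.05,0,0,0,-1,-0.004,-0.002,0.1,0,0,0,-1,-0.004,-0.002,0.12,0,0,0,-1,-0.004,-0.002,0.135,0,0,0,-1,-0.004,-0.002,0.145,0,0,0,-1,-0.004,-0.002,0.155,0,0,0,-1,-0.004,-0.002,0.165,0,0,0,-1,-0.004,-0.002,0.165,0,0,0,-1]
}}

```text
time: 6.35
position: [0.5469, 0.0325, 0.0744]
tool_rot: [2.891, 0.779, 0.503]
ft_force: [-0.3, 0.7, -0.0]
grip_width: 0.52
grip_force: 25.0
```

```bash
python3 -c "
from h import *
r=np.radians; m=np.array([.548,.032,.0732]); n=R.from_euler('z',r(-3)).apply(R.from_euler('y',-.35).apply([0,0,1]))
go(m-.0058*n,r(30),.35,r(-3)); s,p,Rm=st();print('F tool',Rm.inv().apply(s['ft_force']),s['torque'],'along n',(p-m)@n)
"
```

```text
t 6.35 pos [0.5469 0.0325 0.0744] z [ 0.342 -0.015 -0.94 ] F [-0.3  0.7 -0. ] grip 0.52 25.0
shift [0.001 0.002 0.024] turn [-0.003 -0.001  0.002]
F tool [ 0.08030213 -0.74045485 -0.07571324] [0.13764656 0.35761547 0.03032945] along n 0.001507792736670995
```

Request:
{"name": "jog_arm", "arguments": {
  "moves": [0,0,0.006,0,0,0,-1,0,0,0.012,0,0,0,-1,0,0,0.016,0,0,0,-1,0,0,0.02,0,0,0,-1,0,0,0.022,0,0,0,-1,0,0,0.024,0,0,0,-1,0,0,0.024,0,0,0,-1,0,0,0.024,0,0,0,-1]
}}

```text
time: 7.35
position: [0.5495, 0.0329, 0.0677]
tool_rot: [2.891, 0.78, 0.504]
ft_force: [0.9, 4.1, 3.6]
grip_width: 0.521
grip_force: 25.0
```

```bash
python3 -c "
from h import *
r=np.radians; m=np.array([.548,.032,.0732]); n=R.from_euler('z',r(-3)).apply(R.from_euler('y',-.35).apply([0,0,1]))
go(m-.0058*n,r(30),.35,r(-3)); s,p,Rm=st();print('F tool',Rm.inv().apply(s['ft_force']),s['torque'],'along n',(p-m)@n)
"
```

```text
t 7.35 pos [0.5495 0.0329 0.0677] z [ 0.342 -0.015 -0.939] F [0.9 4.1 3.6] grip 0.521 25.0
shift [-0.     0.004  0.   ] turn [-0.003 -0.001  0.003]
F tool [ 3.89820156 -2.45645003 -3.16465783] [1.05250665 0.02612506 0.38761413] along n -0.005659486434068456
```

Request:
{"name": "jog_arm", "arguments": {
  "moves": [0.003,-0.002,0.003,0,0,0,-1,0.003,-0.002,0.006,0,0,0,-1,0.003,-0.002,0.009,0,0,0,-1,0.003,-0.002,0.009,0,0,0,-1,0.003,-0.002,0.009,0,0,0,-1,0.003,-0.002,0.009,0,0,0,-1,0.003,-0.002,0.009,0,0,0,-1,0.003,-0.002,0.009,0,0,0,-1]
}}

```text
time: 8.35
position: [0.5499, 0.0329, 0.067]
tool_rot: [2.889, 0.779, 0.499]
ft_force: [-19.4, 4.3, 29.3]
grip_width: 0.526
grip_force: 25.0
```

```bash
python3 -c "
from h import *
r=np.radians; m=np.array([.548,.032,.0732]); n=R.from_euler('z',r(-3)).apply(R.from_euler('y',-.35).apply([0,0,1]))
go(m-.0058*n,r(30),.35,r(-3)); s,p,Rm=st();print('F tool',Rm.inv().apply(s['ft_force']),s['torque'],'along n',(p-m)@n)
"
```

```text
t 8.35 pos [0.5499 0.0329 0.067 ] z [ 0.34  -0.018 -0.94 ] F [-19.4   4.3  29.3] grip 0.526 25.0
shift [-0.001  0.003 -0.002] turn [-0.001  0.002  0.003]
F tool [ -5.25664192  -7.31459491 -34.21017844] [0.6310537  2.15502877 0.19448495] along n -0.006430372557727504
```

It has hit a firm stop at the seated depth, so I release and back off along the axis.

Request:
{"name": "jog_arm", "arguments": {
  "moves": [0,0,-0.007,0,0,0,-1,0,0,-0.008,0,0,0,1,0,0,-0.008,0,0,0,1,0,0,-0.008,0,0,0,1,0,0,-0.008,0,0,0,1,0,0,-0.1,0,0,0,1,0,0,-0.25,0,0,0,1,0,0,-0.4,0,0,0,1]
}}

```text
time: 9.35
position: [0.5087, 0.035, 0.1786]
tool_rot: [2.892, 0.779, 0.501]
ft_force: [0.7, 0.3, -0.2]
grip_width: 0.997
grip_force: 0.0
```

```bash
python3 -c "
from ring import *
r=np.radians
go([.493,.297,.2],r(96))
im=grab('side','s5')
n=R.from_euler('z',r(-3)).apply(R.from_euler('y',-.35).apply([0,0,1]));sp=np.array([.5495,.0325,.0732])+.018*n
u=proj(im,sp)[0];print(sp,u,ring(im,u))
S=im['pixels'][:,:,::-1];cv2.imwrite('pics/c5.png',cv2.resize(S[160:250,270:390],(800,600),interpolation=cv2.INTER_CUBIC))
"
```

```text
t 9.35 pos [0.5087 0.035  0.1786] z [ 0.34  -0.015 -0.94 ] F [ 0.7  0.3 -0.2] grip 0.997 0.0
shift [ 0.419 -0.765 -0.098] turn [ 0.32  -0.145 -1.086]
[0.5433363  0.03282303 0.09010871] [326.99900456 211.42507935] [(60, 3333929, array([333.28, 194.03])), (75, 3211797, array([340.82, 197.68])), (90, 3044926, array([352.62, 202.99])), (105, 1750926, array([287.58, 273.7 ])), (120, 667, array([326.43, 211.73]))]
```

View pics/c5.png

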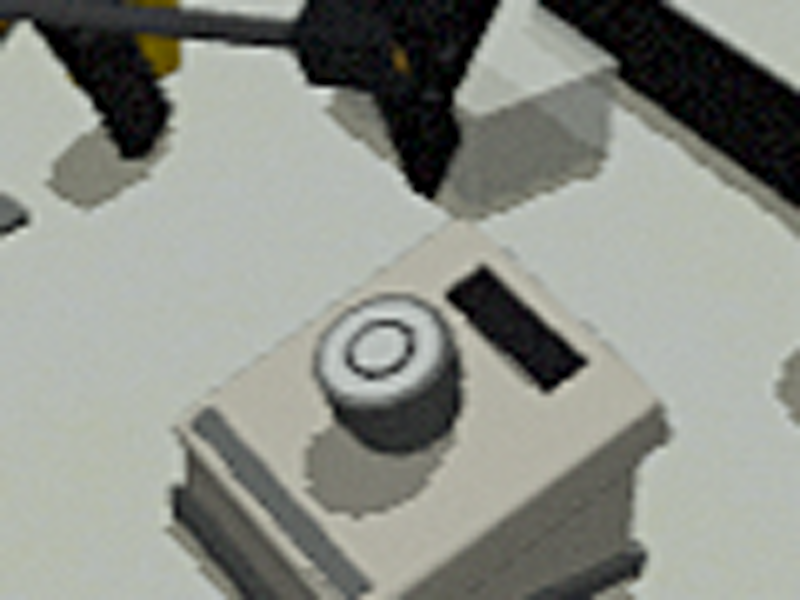

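The button is seated with its ringed face up (ring at about (326,212)). Next is the meter.

Request:
{"name": "jog_arm", "arguments": {
  "moves": [0.1,-0.15,-0.15,0.29,-0.13,-0.98,1,0.2,-0.3,-0.15,0.29,-0.13,-0.98,1,0.3,-0.5,-0.12,0.29,-0.13,-0.98,1,0.42,-0.765,-0.1,0.29,-0.13,-0.98,1,0.42,-0.765,-0.1,0.29,-0.13,-0.98,1,0.42,-0.765,-0.1,0.29,-0.13,-0.98,1,0.42,-0.765,-0.1,0.29,-0.13,-0.98,1,0.42,-0.765,-0.1,0.29,-0.13,-0.98,1],
  "newtons": 30
}}

```text
time: 10.4
position: [0.494, 0.2965, 0.1994]
tool_rot: [2.224, 2.204, 0.054]
ft_force: [-0.2, 0.0, -0.1]
grip_width: 0.997
grip_force: 0.0
```

```bash
python3 -c "
from h import *
go([.493,.297,.150],np.radians(96));go([.493,.297,.0863],np.radians(96))
S0,T0=load('side0'),load('top0');print('red',onz(T0,[213,291],.13),'yellow',onz(T0,[192,190],.13))"
```

```text
t 10.4 pos [0.494  0.2965 0.1994] z [ 0.032  0.017 -0.999] F [-0.2  0.  -0.1] grip 0.997 0.0
shift [-0.001 -0.009  0.165] turn [ 0.031 -0.015 -0.108]
t 10.4 pos [0.494  0.2965 0.1994] z [ 0.032  0.017 -0.999] F [-0.2  0.  -0.1] grip 0.997 0.0
shift [-0.005 -0.015  0.377] turn [ 0.031 -0.015 -0.108]
red [[0.39206751 0.23584672 0.13      ]] yellow [[0.60011886 0.28269691 0.13      ]]
```

Request:
{"name": "jog_arm", "arguments": {
  "moves": [-0.002,-0.012,0.05,0.03,-0.015,-0.11,1,-0.002,-0.012,0.1,0.03,-0.015,-0.11,1,-0.003,-0.013,0.2,0.03,-0.015,-0.11,1,-0.005,-0.015,0.3,0.03,-0.015,-0.11,1,-0.005,-0.015,0.35,0.03,-0.015,-0.11,1,-0.005,-0.015,0.37,0.03,-0.015,-0.11,1,-0.005,-0.015,0.37,0.03,-0.015,-0.11,1,-0.005,-0.015,0.37,0.03,-0.015,-0.11,1]
}}

```text
time: 11.4
position: [0.4937, 0.298, 0.0897]
tool_rot: [2.096, 2.338, 0.004]
ft_force: [0.8, -0.4, -0.1]
grip_width: 1.002
grip_force: 0.0
```

```bash
python3 -c "
from h import *
go([.493,.297,.0875],np.radians(96))
im=grab('side','s6');cv2.imwrite('pics/c6.png',cv2.resize(im['pixels'][120:210,190:310,::-1],(800,600),interpolation=cv2.INTER_CUBIC))"
```

```text
t 11.4 pos [0.4937 0.298  0.0897] z [ 0.003  0.001 -1.   ] F [ 0.8 -0.4 -0.1] grip 1.002 0.0
shift [-0.003 -0.003  0.007] turn [ 0.003 -0.001  0.004]
```

View pics/c6.png

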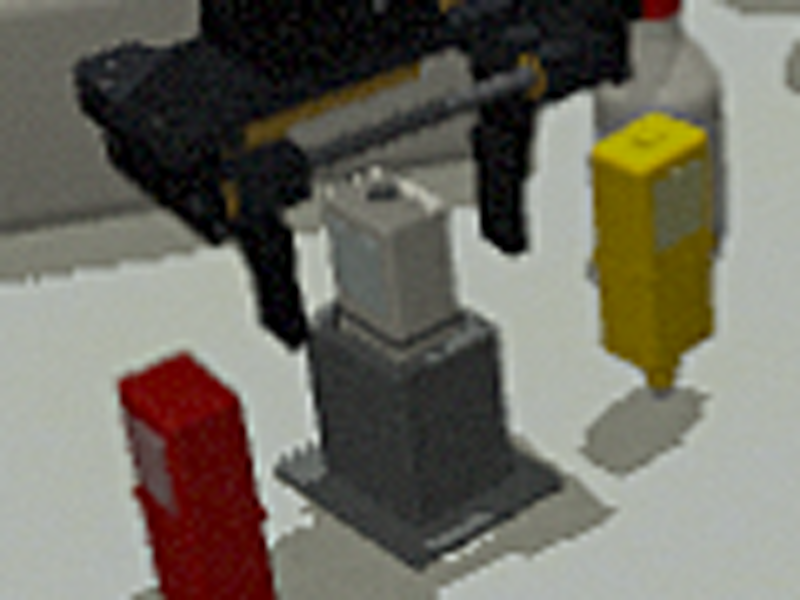

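The fingers straddle the white meter's body (top at crop (385,195)) above the cradle rim, so I close.

Request:
{"name": "jog_arm", "arguments": {
  "moves": [-0.003,-0.003,0.006,0,0,0,1,-0.003,-0.003,0.006,0,0,0,-1,-0.003,-0.003,0.006,0,0,0,-1,-0.003,-0.003,0.006,0,0,0,-1,-0.003,-0.003,0.006,0,0,0,-1,-0.003,-0.003,0.006,0,0,0,-1,-0.003,-0.003,0.006,0,0,0,-1,-0.003,-0.003,0.006,0,0,0,-1],
  "newtons": 30
}}

```text
time: 12.45
position: [0.4924, 0.2966, 0.0869]
tool_rot: [2.096, 2.339, 0.002]
ft_force: [0.4, -1.5, 0.5]
grip_width: 0.353
grip_force: 29.0
```

```bash
python3 -c "
from h import *
go([.493,.297,.2],np.radians(96));s,p,Rm=st();print(s['torque'],s['grip_width']*87)"
```

```text
t 12.45 pos [0.4924 0.2966 0.0869] z [ 0.001  0.    -1.   ] F [ 0.4 -1.5  0.5] grip 0.353 29.0
shift [ 0.001  0.003 -0.377] turn [ 0.001 -0.     0.004]
[-0.04589501 -0.23360896 -0.05707464] 30.68659453012628
```

Request:
{"name": "jog_arm", "arguments": {
  "moves": [0,0,-0.06,0,0,0,-1,0,0,-0.12,0,0,0,-1,0,0,-0.2,0,0,0,-1,0,0,-0.3,0,0,0,-1,0,0,-0.4,0,0,0,-1,0,0,-0.5,0,0,0,-1,0,0,-0.55,0,0,0,-1,0,0,-0.55,0,0,0,-1]
}}

```text
time: 13.45
position: [0.492, 0.297, 0.253]
tool_rot: [2.095, 2.339, 0.003]
ft_force: [0.2, 0.2, -1.6]
grip_width: 0.347
grip_force: 29.1
```

```bash
python3 -c "
from h import *
r=np.radians;n=R.from_euler('z',r(-3)).apply(R.from_euler('y',-.35).apply([0,0,1]));sp=np.array([.5422,.0333,.0896])
for y in(96,60,87): go(sp+(.0769+.05)*n,r(y),.35,r(-3))
im=load('s5');print(onz(im,[326.43,211.73],.0896))"
```

```text
t 13.45 pos [0.492 0.297 0.253] z [ 0.003  0.001 -1.   ] F [ 0.2  0.2 -1.6] grip 0.347 29.1
shift [-0.869 -0.073  0.147] turn [-0.327 -0.053  0.005]
t 13.45 pos [0.492 0.297 0.253] z [ 0.003  0.001 -1.   ] F [ 0.2  0.2 -1.6] grip 0.347 29.1
shift [-0.869 -0.073  0.147] turn [-0.333  0.051  0.598]
t 13.45 pos [0.492 0.297 0.253] z [ 0.003  0.001 -1.   ] F [ 0.2  0.2 -1.6] grip 0.347 29.1
shift [-0.869 -0.073  0.147] turn [-0.331 -0.028  0.153]
[[0.54213402 0.03317829 0.0896    ]]
```

Request:
{"name": "jog_arm", "arguments": {
  "moves": [-0.2,-0.02,0,-0.33,-0.05,0,-1,-0.4,-0.04,0,-0.33,-0.05,0,-1,-0.55,-0.06,0,-0.33,-0.05,0,-1,-0.7,-0.07,0.05,-0.33,-0.05,0,-1,-0.8,-0.07,0.1,-0.33,-0.05,0,-1,-0.87,-0.07,0.147,-0.33,-0.05,0,-1,-0.87,-0.07,0.147,-0.33,-0.05,0,-1,-0.87,-0.07,0.147,-0.33,-0.05,0,-1]
}}

```text
time: 14.45
position: [0.4993, 0.0359, 0.2074]
tool_rot: [1.904, 2.127, 0.322]
ft_force: [-0.3, 0.5, -0.8]
grip_width: 0.346
grip_force: 29.5
```

```bash
python3 -c "
from h import *
r=np.radians;n=R.from_euler('z',r(-3)).apply(R.from_euler('y',-.35).apply([0,0,1]));sp=np.array([.5422,.0333,.0896])
im=grab('side','s7');tp=grab('top','t7')
go(sp+(.0769+.01)*n,r(96),.35,r(-3));s,p,Rm=st();nose=p+Rm.apply([0,0,.0769]);print('nose',nose,(nose-sp)@n,proj(im,nose),proj(im,sp),s['joint_positions'])
cv2.imwrite('pics/c7.png',cv2.resize(im['pixels'][150:240,270:390,::-1],(800,600),interpolation=cv2.INTER_CUBIC))
"
```

```text
t 14.55 pos [0.4999 0.0362 0.2082] z [ 0.344 -0.013 -0.939] F [ 0.1 -0.3 -1.6] grip 0.343 29.5
shift [-0.002 -0.003  0.13 ] turn [ 0.002 -0.004  0.005]
nose [0.52630477 0.03512547 0.13602515] 0.04908624573305716 [[319.71899941 196.25578629]] [[326.42213597 211.6881099 ]] [ 0.41483003 -0.26572458 -0.50201699  2.09966016 -0.10114592  0.92842655
  0.06298484]
```

View pics/c7.png

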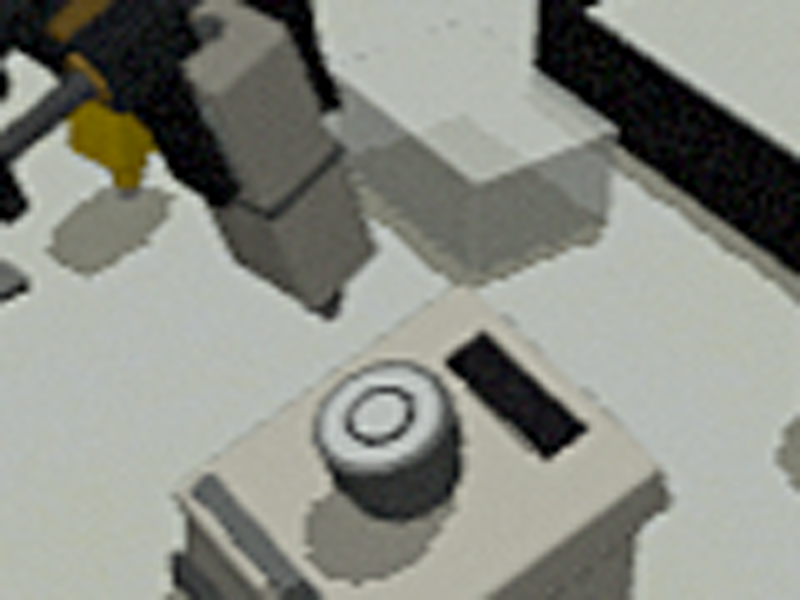

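The nose tip is seen at about (319.2,196.8), against a prediction of (319.7,196.3), and the ring is where I expected it. Approaching along the axis.

Request:
{"name": "jog_arm", "arguments": {
  "moves": [-0.002,-0.003,0.03,0,-0.004,0.005,-1,-0.002,-0.003,0.06,0,-0.004,0.005,-1,-0.002,-0.003,0.09,0,-0.004,0.005,-1,-0.002,-0.003,0.12,0,-0.004,0.005,-1,-0.002,-0.003,0.135,0,-0.004,0.005,-1,-0.002,-0.003,0.145,0,-0.004,0.005,-1,-0.002,-0.003,0.145,0,-0.004,0.005,-1,-0.002,-0.003,0.145,0,-0.004,0.005,-1]
}}

```text
time: 15.55
position: [0.514, 0.0335, 0.1669]
tool_rot: [1.909, 2.117, 0.319]
ft_force: [-0.8, -0.6, -1.7]
grip_width: 0.346
grip_force: 29.5
```

```bash
python3 -c "
from h import *
r=np.radians;n=R.from_euler('z',r(-3)).apply(R.from_euler('y',-.35).apply([0,0,1]));sp=np.array([.5422,.0333,.0896])
im=grab('side','s8')
go(sp+(.0769-.005)*n,r(96),.35,r(-3));s,p,Rm=st();nose=p+Rm.apply([0,0,.0769]);print('nose',nose,(nose-sp)@n,proj(im,nose),proj(im,sp),'Fn',s['ft_force']@n,s['joint_positions'][1])
cv2.imwrite('pics/c8.png',cv2.resize(im['pixels'][180:240,290:370,::-1],(800,600),interpolation=cv2.INTER_CUBIC))
"
```

```text
t 15.6 pos [0.514  0.0335 0.1669] z [ 0.344 -0.018 -0.939] F [ 0.4 -0.1 -1.5] grip 0.35 29.5
shift [0.004 0.    0.035] turn [ 0.002  0.    -0.001]
nose [0.54045816 0.03212378 0.0947535 ] 0.005416406655145056 [[326.09596648 210.38077664]] [[326.42213597 211.6881099 ]] Fn -1.5861996874028133 -0.1900946247433431
```

View pics/c8.png

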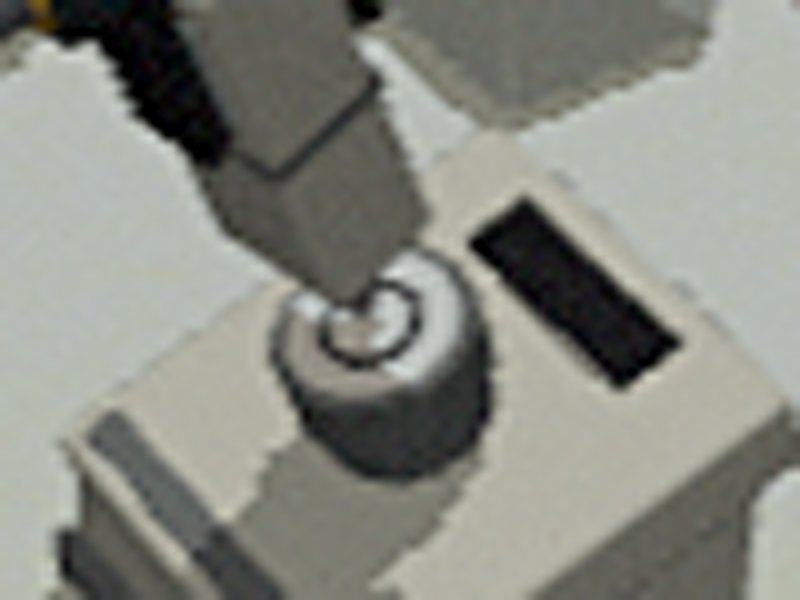

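The nose hovers just above the ring at crop (360,310), with the ring's centre at crop (368,322), as predicted. Now I press about 5 mm, slowly.

Request:
{"name": "jog_arm", "arguments": {
  "moves": [0.004,0,0.006,0,0,0,-1,0.004,0,0.012,0,0,0,-1,0.004,0,0.018,0,0,0,-1,0.004,0,0.022,0,0,0,-1,0.004,0,0.026,0,0,0,-1,0.004,0,0.03,0,0,0,-1,0.004,0,0.03,0,0,0,-1,0.004,0,0.03,0,0,0,-1]
}}

```text
time: 16.6
position: [0.5168, 0.0346, 0.1582]
tool_rot: [1.909, 2.118, 0.319]
ft_force: [-1.3, 1.0, 1.0]
grip_width: 0.347
grip_force: 29.5
```

```bash
cat > chk.py <<'E'
from h import *
r=np.radians;n=R.from_euler('z',r(-3)).apply(R.from_euler('y',-.35).apply([0,0,1]));sp=np.array([.5422,.0333,.0896])
go(sp+(.0769-.005)*n,r(96),.35,r(-3));F=[]
for i in range(4):
    im=grab('side','s9'); F.append(ctrl.get_state()['ft_force'])
s,p,Rm=st();nose=p+Rm.apply([0,0,.0769]);print('off',nose-sp,(nose-sp)@n,'Fn',np.array(F)@n,np.mean(F,0),s['torque'])
cv2.imwrite('pics/c9.png',cv2.resize(im['pixels'][180:240,290:370,::-1],(800,600),interpolation=cv2.INTER_CUBIC))
E
python3 chk.py
```

```text
t 16.6 pos [0.5168 0.0346 0.1582] z [ 0.344 -0.018 -0.939] F [-1.3  1.   1. ] grip 0.347 29.5
shift [-0.     0.001  0.004] turn [ 0.001  0.    -0.001]
off [ 1.07470755e-03 -9.40783641e-05 -3.63242143e-03] -0.00378189571742182 Fn [1.39000029 0.44774044 2.03768829 0.757498  ] [-1.65156066  0.05492761  0.62989441] [0.09375599 0.62860387 0.01511064]
```

View pics/c9.png

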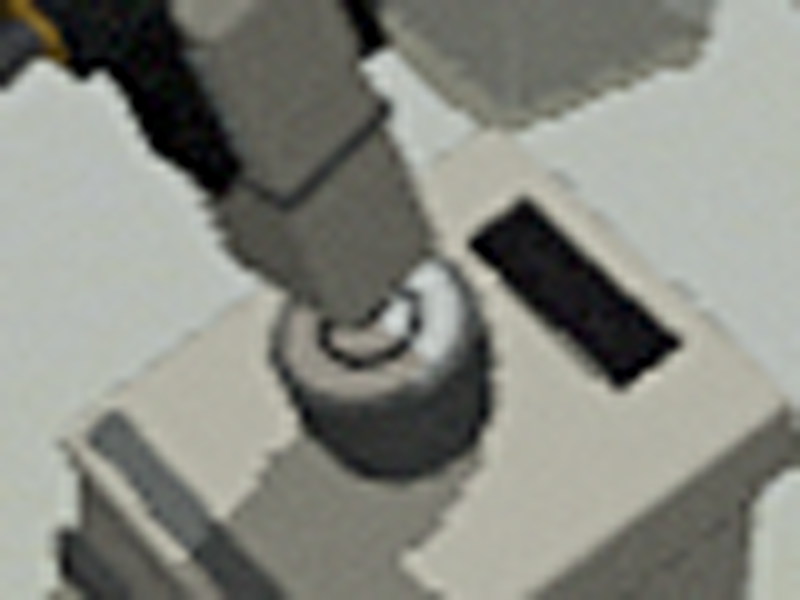

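The nose sits in the middle of the ring at crop (368,322). The push is about 2.75 N, which means the spring is about 4.4 mm in. Handing in.

```bash
python3 -c "
from bench import ctrl
print(ctrl.close_job())"
```

```text
the job is handed in; nothing more can be done
None
```

I handed the job in with the button seated in the socket, ringed face up and released, and the meter held on its ring square to the face at about 2.75 N, spring about 4.4 mm in; no verdict was returned.

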